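# Probe the empty post holder and fit the post that comes level

### The arm

A 7-joint arm with a two-finger parallel gripper is mounted at the origin on the work surface. World frame = base frame: x ahead of the robot, y to its left, z up, the work surface at z = 0. Lengths are in mm, angles in rad, forces in N, time in s.
With the tool pointing down it reaches from about 425 to 950 mm from the base axis. Payload 16.7 kg.
Tool frame: the origin (TCP) lies at the very end of the fingers, on their centre line; the grasp point (between the pads) lies 19 mm behind it (manip.hold_point_z is the z of the grasp point in the tool frame, in mm); z points along the fingers, y is the direction in which the jaws open and shut (so a half turn about z gives the same grasp; the last joint's range is limited). The gripper opens to 94 mm and grips with 3 to 60 N. Pads are 16 mm wide; open, the fingers measure 119 mm over their backs; the gripper's body (75 mm by 177 mm) begins 78 mm behind the grasp point.
Start: joints at [1.095, 0.426, 0.074, 1.606, -0.034, 1.111, -0.067], TCP at [216.013, -639.463, 205.467] pointing down, gripper open.
Joint ranges: [-2.85, 2.85], [-0.5, 2.14], [-1.23, 1.37], [0.21, 2.46], [-1.02, 4.16], [0.16, 2.05], [-2.73, 2.73]. Speed limits (rad/s): [1.89, 1.89, 2.39, 2.39, 3.01, 3.01, 3.01].

### API

Orientations are given as [roll, pitch, yaw] about the fixed x, y, z axes, in that order (R = Rz(yaw) Ry(pitch) Rx(roll)).
In Python, from rig import monitor, cams, ticket, manip gives the robot as it stands.
- The arm moves only by the tool carry_out, never from a script. Its argument "moves" is a list of rows, each an object with "dp": the shift along the tool's x, y, z in cm, a list of three; "turn": the turn, a rotation vector about the tool's x, y, z in degrees, a list of three; "hand": the opening, from 0 (shut) to 1 (fully open). A call has 1 to 20 rows; each row is the pose to reach, as a shift and turn from the pose commanded when the call began, along the tool's axes at that moment; what a row does not reach only later rows make up. A row lasts 1/12 s, in which the tool goes at most 41.7 mm and 7.16 degrees, less where a joint would pass 70% of its speed; a pose out of reach is approached as far as the arm can. A call with a gripper value outside its range is refused whole. The fingers move at their own pace and stop on an object; the grip force is fixed at half the most. Time passes only in rows, so rows that repeat a pose let the fingers close. It gives the time, the measured TCP pose, the force and the opening at its end, in the units of the state.
- monitor.get_obs(): the state, without advancing time (a new reading comes with each control period).
- cams.camera(name): name is "scene" or "top"; returns (picture, depth): 480x640x3 uint8, red, green, blue; 480x640 float32, mm along the optical axis (not along the pixel's ray), 0 where there is no reading.
- cams.camera_info(name): a dict with "fx", "fy", "cx", "cy" (pixels), "R" (3x3) and "t" (3): a world point X has camera coordinates R X + t. Camera axes: x right, y down, z forward; pixel columns grow to the right and rows downward; lengths in mm; the calibration is good to about 2 mm. A picture is of the moment at which its call begins. camera_info takes no time and is no camera call.
- ticket.sign_off(): hands the job in, once; it reports no verdict.
The state is a dict: "time": time; "qpos": joint angles; "joint_vel": joint speeds; "effort": joint torques, N m; "ee_pos": TCP position; "tcp_rot": TCP orientation; "force": force on the tool from outside, world axes, zero at the start; "moment": the same for the moment, N m; "grip_width": opening from 0.0 (shut) to 1.0 (fully open).
Only numpy, scipy, OpenCV 4.12 (cv2) and the standard library are available. Lean on these libraries where they do the work, as an engineer would, in place of code of your own. Each camera call takes 0.05 s, during which the arm holds its last target.

### The job

A specimen bridge needs two post tops at the same height, but the empty socket of the post holder is blind and may be shallow or deep. Take the depth rod from its stand, lower it into the empty socket until it touches the bottom, and stand it back in its stand. Then stand in the socket, down on its bottom, the one of the two loose posts that comes level with the post already fitted, let go of it, and leave the other loose post in its rack.

Things in the scene. Friction and masses are not known exactly. Their poses are not given: they have to be found in the camera images.
- bore_mouth (a point): Mouth centre of the empty socket in the fixed dark steel holder: two 46 mm square towers, 68 mm above the table, on one 70 x 180 mm base. z up; the other tower, 100 mm along +y, bears a fixed 16 mm post rising 60 mm above the mouth. The socket is a vertical bore 19 mm wide, 3 mm chamfer, with a flat rigid floor (socket_floor_28mm or _56mm) 28 or 56 mm below the mouth, varying by run.
- rod_center (a point): Depth rod, 155 mm long, 100 g, at its centre. 12 mm steel shank ringed every 10 mm; flat foot 77.5 mm below; black round grip, 22 mm wide, 45 mm long, its middle 55 mm above: grasp there from above. It starts upright (z up) in a fixed white stand 60 x 60 mm, 50 mm high, in a hole 19 mm wide, 45 mm deep, 4 mm chamfer, foot 5 mm above the table.
- post_short_center (a point): Short loose post, at its centre: steel bar 16 mm thick, 88 mm long, 0.1 kg, z to its top, foot tapered to 12 mm over 5 mm; level in the 28 mm socket. Starts upright in either hole (19 mm wide, 20 deep, 90 apart along the post's y) of a fixed white rack 60 x 150 mm, 28 mm high, foot 8 mm above the table. Grasp from above 25 mm below its top, fingers along its x, to clear the holder when seated.
- post_long_center (a point): Long loose post, at its centre half-way up: the same bar and foot, 116 mm long, 0.14 kg; level in the 56 mm socket. It starts in the other hole of the rack, its foot also 8 mm above the table; grasp it likewise.

How it is judged:
By the outcome, as a careful person would: the job done as asked, in the order asked, and still so for the second after the job is handed in, with the robot touching nothing.
It also fails if it takes over 67 s, if anything falls off the work surface, if the arm or the gripper's body presses on something with over 40 N, if the wrist force passes 120 N, or if a joint passes its speed limit or range.

## Working session

There is one attempt and no reset: what is moved stays moved. The work goes in short steps, Python scripts to look and compute and a tool call to move; the robot and the scene stay as the last step left them, time stands still between calls to the robot, and variables do not carry over. Pictures are saved under pics/ and viewed, and the job is handed in when it is done.

Besides the shell and the picture viewer there is one more tool, called after "Emit:" in YAML: its name, and indented under it one key for each argument. carry_out: Moves the arm, as the interface text tells. Its arguments: {"type":"object","properties":{"moves":{"type":"array","items":{"type":"object","properties":{"dp":{"type":"array","items":{"type":"number"}},"turn":{"type":"array","items":{"type":"number"}},"hand":{"type":"number"}}}}},"required":["moves"]}

```bash
mkdir -p pics; ls; python3 - <<'E'
from rig import monitor, cams, ticket, manip
import cv2,numpy as np
print(monitor.get_obs()); print(manip.hold_point_z)
for n in("scene","top"):
    p,d=cams.camera(n); print(cams.camera_info(n))
    cv2.imwrite(f"pics/{n}0.png",p[:,:,::-1]); np.save(f"pics/{n}0.npy",d)
E
```

```text
pics
{'time': 0.0, 'qpos': array([ 1.09548845,  0.42671624,  0.07386797,  1.60660307, -0.03412143,
        1.11078083, -0.06706434]), 'joint_vel': array([-7.27817029e-04, -6.28193815e-04,  1.28977011e-04, -4.48648724e-04,
       -5.08432644e-04, -1.66442661e-04, -8.62726164e-05]), 'effort': array([ 2.80750231e-03, -9.35838461e+01,  3.66848320e+00, -4.54201412e+01,
       -4.86089371e-02,  2.01452844e-02,  6.42143550e-05]), 'ee_pos': array([ 215.87952806, -639.09313142,  204.7883621 ]), 'tcp_rot': array([-3.14034763e+00,  7.90610450e-05,  3.25786955e-01]), 'force': array([ 1.39798129,  0.28742473, -1.72780947]), 'moment': array([-0.00858714, -0.02673201, -0.01080488]), 'grip_width': 1.0007600254625877}
-18.8
{'fx': 447.585012785048, 'fy': 447.585012785048, 'cx': 320.60092460412335, 'cy': 241.5440804948557, 'R': array([[ 0.18913502,  0.98175401,  0.01967239],
       [ 0.67868235, -0.1162171 , -0.7251785 ],
       [-0.70966064,  0.15050795, -0.68827984]]), 't': array([-100.43901572, -287.02035246, 1210.20727942])}
{'fx': 469.7027887964414, 'fy': 469.7027887964414, 'cx': 319.7439283329069, 'cy': 243.3895876253377, 'R': array([[ 0.0123984 , -0.99960444,  0.02524382],
       [-0.9987152 , -0.01362002, -0.04881025],
       [ 0.04913476, -0.02460621, -0.99848901]]), 't': array([ -2.19663192, 524.80343801, 958.43107474])}
```

View pics/scene0.png

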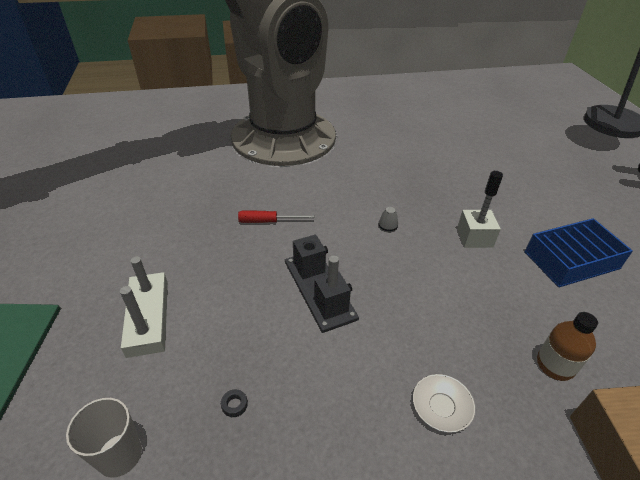

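View pics/top0.png

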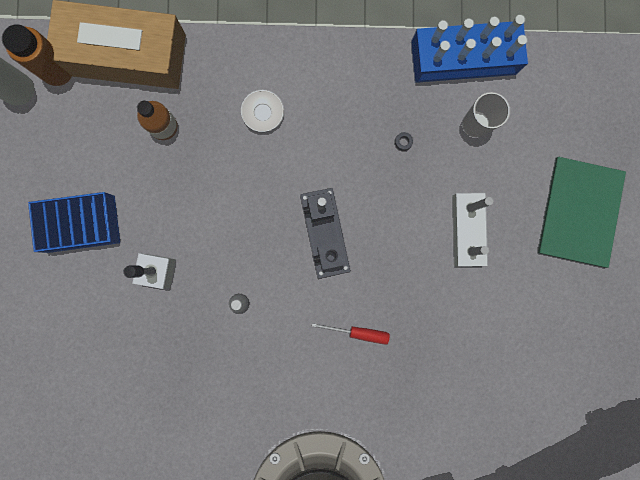

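```bash
python3 - <<'E'
import cv2,numpy as np
def crop(n,x,y,w,h,s):
    im=cv2.imread(f"pics/{n}0.png")[y:y+h,x:x+w]
    return cv2.resize(im,(w*s,h*s),interpolation=cv2.INTER_CUBIC)
cv2.imwrite("pics/t_holder.png",crop("top",290,180,70,105,5))
cv2.imwrite("pics/t_rod.png",crop("top",115,245,70,55,8))
cv2.imwrite("pics/t_rack.png",crop("top",445,185,60,90,6))
cv2.imwrite("pics/s_holder.png",crop("scene",280,225,80,105,5))
cv2.imwrite("pics/s_rod.png",crop("scene",450,165,60,90,6))
cv2.imwrite("pics/s_rack.png",crop("scene",110,250,65,110,5))
E
cd pics; python3 -c "
import cv2,numpy as np
def row(l):
    H=max(i.shape[0] for i in l);return np.hstack([cv2.copyMakeBorder(i,0,H-i.shape[0],0,6,0) for i in l])
for n,f in (('A',['t_holder','s_holder']),('B',['t_rack','s_rack'])):
    cv2.imwrite(n+'.png',row([cv2.imread(x+'.png') for x in f]))
"
```

```text
(no output)
```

View pics/A.png

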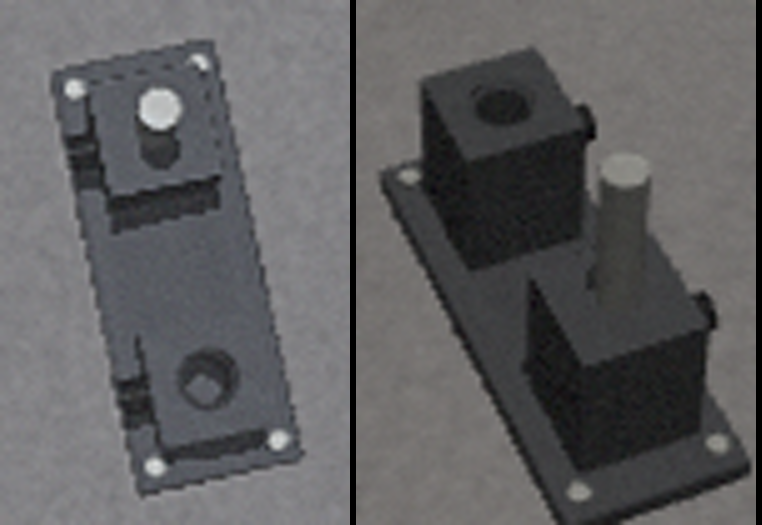

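View pics/B.png

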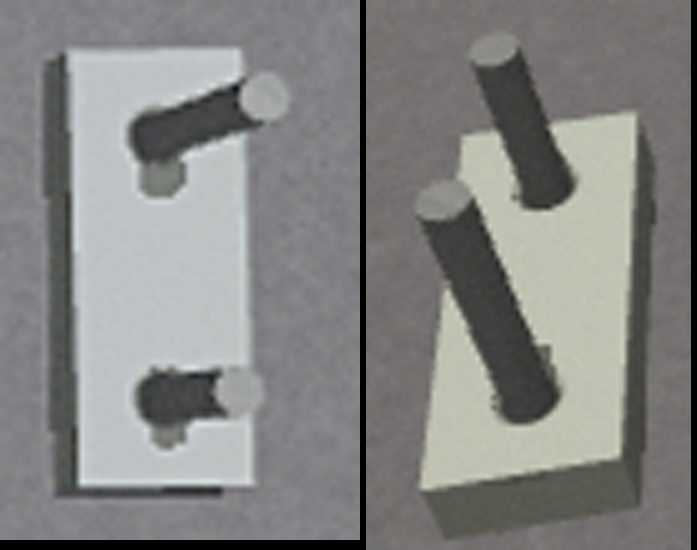

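View pics/t_rod.png

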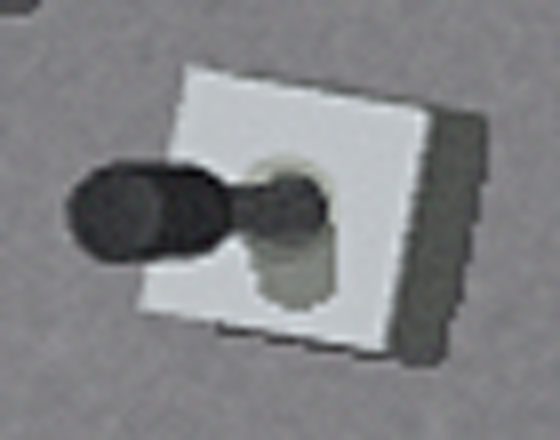

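View pics/s_rod.png

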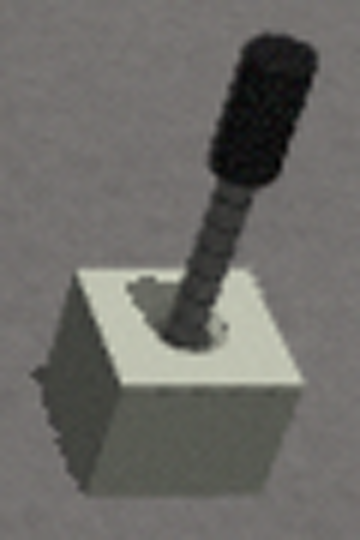

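```bash
cat > h.py <<'E'
import numpy as np
from rig import monitor, cams, ticket, manip
I={n:cams.camera_info(n) for n in("scene","top")}
def back(n,u,v,z):
    c=I[n];R=np.array(c['R']);t=np.array(c['t']);d=R.T@np.array([(u-c['cx'])/c['fx'],(v-c['cy'])/c['fy'],1]);o=-R.T@t
    return o+d*(z-o[2])/d[2]
def proj(n,X):
    c=I[n];p=np.array(c['R'])@X+c['t'];return np.array([c['fx']*p[0]/p[2]+c['cx'],c['fy']*p[1]/p[2]+c['cy']])
E
python3 - <<'E'
from h import *
np.set_printoptions(precision=1,suppress=True)
f=lambda o,s,p:(o[0]+(p[0]+.5)/s-.5,o[1]+(p[1]+.5)/s-.5)
T=dict(bore=('top',(290,180),5,(208,378),68),fix=('top',(290,180),5,(160,108),128),long=('top',(445,185),6,(265,97),124),short=('top',(445,185),6,(239,391),96),rod=('top',(115,245),8,(118,212),160),stand=('top',(115,245),8,(286.5,208),50))
S=dict(bore=('scene',(280,225),5,(147,106),68),fix=('scene',(280,225),5,(269,171),128),long=('scene',(110,250),5,(78,200),124),short=('scene',(110,250),5,(129,50),96),rod=('scene',(450,165),6,(283,52),160))
for k in T:
    a=T[k];A=back(a[0],*f(*a[1:4]),a[4])
    if k in S:
        a=S[k];print(k,A,back(a[0],*f(*a[1:4]),a[4]))
    else: print(k,A)
for p in [(188,65),(430,108),(388,352),(140,308)]: print(back('top',*f((115,245),8,p),50))
# rack corners, holder base corners
for p in [(66,50),(241,47),(255,485),(78,487)]: print('rack',back('top',*f((445,185),6,p),28))
E
```

```text
bore [499.3 -16.6  68. ] [503.9 -17.3  68. ]
fix [596.5   5.  128. ] [600.    4.4 128. ]
long [ 602.8 -305.4  124. ] [ 605.8 -305.5  124. ]
short [ 512.8 -307.4   96. ] [ 516.3 -307.4   96. ]
rod [465.1 337.4 160. ] [467.5 337.4 160. ]
stand [465.  337.8  50. ]
[499.8 362.9  50. ]
[490.  303.5  50. ]
[430.  312.1  50. ]
[440.1 372.7  50. ]
rack [ 632.  -273.8   28. ]
rack [ 634.1 -334.5   28. ]
rack [ 483.5 -338.6   28. ]
rack [ 482.1 -277.6   28. ]
```

```bash
cat >> h.py <<'E'
import json,os
def mv(c,*wps):
    """c=(x,y,z,yawdeg) commanded; prints dp(cm),turn z for waypoints"""
    ps=np.radians(c[3]);tx=np.array([np.cos(ps),np.sin(ps),0]);ty=np.array([np.sin(ps),-np.cos(ps),0])
    for w in wps:
        d=np.array(w[:3])-np.array(c[:3]);print(w,'dp',np.round([d@tx/10,d@ty/10,-d[2]/10],2),'turn',round(c[3]-w[3],2))
def st():
    o=monitor.get_obs();print(round(o['time'],2),np.round(o['ee_pos'],1),np.round(np.degrees(o['tcp_rot']),2),'F',np.round(o['force'],1),'g',round(o['grip_width'],3))
E
python3 - <<'E'
from h import *
mv((216.0,-639.5,205.5,18.67),(520,-200,215,18.67),(560,100,215,15),(466.3,337.5,215,12.6))
E
```

```text
(520, -200, 215, 18.67) dp [ 42.87 -31.91  -0.95] turn 0.0
(560, 100, 215, 15) dp [ 56.26 -59.05  -0.95] turn 3.67
(466.3, 337.5, 215, 12.6) dp [ 54.99 -84.55  -0.95] turn 6.07
```

Emit:
carry_out:
  moves:
    - {"dp": [42.87, -31.91, -0.95], "turn": [0, 0, 0], "hand": 1}
    - {"dp": [42.87, -31.91, -0.95], "turn": [0, 0, 0], "hand": 1}
    - {"dp": [42.87, -31.91, -0.95], "turn": [0, 0, 0], "hand": 1}
    - {"dp": [42.87, -31.91, -0.95], "turn": [0, 0, 0], "hand": 1}
    - {"dp": [42.87, -31.91, -0.95], "turn": [0, 0, 0], "hand": 1}
    - {"dp": [42.87, -31.91, -0.95], "turn": [0, 0, 0], "hand": 1}
    - {"dp": [42.87, -31.91, -0.95], "turn": [0, 0, 0], "hand": 1}
    - {"dp": [42.87, -31.91, -0.95], "turn": [0, 0, 0], "hand": 1}
    - {"dp": [42.87, -31.91, -0.95], "turn": [0, 0, 0], "hand": 1}
    - {"dp": [42.87, -31.91, -0.95], "turn": [0, 0, 0], "hand": 1}
    - {"dp": [42.87, -31.91, -0.95], "turn": [0, 0, 0], "hand": 1}
    - {"dp": [56.26, -59.05, -0.95], "turn": [0, 0, 3.67], "hand": 1}
    - {"dp": [56.26, -59.05, -0.95], "turn": [0, 0, 3.67], "hand": 1}
    - {"dp": [56.26, -59.05, -0.95], "turn": [0, 0, 3.67], "hand": 1}
    - {"dp": [56.26, -59.05, -0.95], "turn": [0, 0, 3.67], "hand": 1}
    - {"dp": [56.26, -59.05, -0.95], "turn": [0, 0, 3.67], "hand": 1}
    - {"dp": [56.26, -59.05, -0.95], "turn": [0, 0, 3.67], "hand": 1}
    - {"dp": [56.26, -59.05, -0.95], "turn": [0, 0, 3.67], "hand": 1}
    - {"dp": [56.26, -59.05, -0.95], "turn": [0, 0, 3.67], "hand": 1}
    - {"dp": [56.26, -59.05, -0.95], "turn": [0, 0, 3.67], "hand": 1}

```text
time: 1.77
ee_pos: [560.0, 102.5, 215.0]
tcp_rot: [-3.141, 0.0, 0.262]
force: [0.4, -1.0, -0.6]
grip_width: 1.0
```

```bash
python3 - <<'E'
from h import *
mv((560,100,215,15),(466.3,337.5,215,12.6),(466.3,337.5,190,12.6),(466.3,337.5,118.6,12.6))
E
```

```text
(466.3, 337.5, 215, 12.6) dp [ -2.9  -25.37  -0.  ] turn 2.4
(466.3, 337.5, 190, 12.6) dp [ -2.9  -25.37   2.5 ] turn 2.4
(466.3, 337.5, 118.6, 12.6) dp [ -2.9  -25.37   9.64] turn 2.4
```

Emit:
carry_out:
  moves:
    - {"dp": [-2.9, -25.37, 0], "turn": [0, 0, 2.4], "hand": 1}
    - {"dp": [-2.9, -25.37, 0], "turn": [0, 0, 2.4], "hand": 1}
    - {"dp": [-2.9, -25.37, 0], "turn": [0, 0, 2.4], "hand": 1}
    - {"dp": [-2.9, -25.37, 0], "turn": [0, 0, 2.4], "hand": 1}
    - {"dp": [-2.9, -25.37, 0], "turn": [0, 0, 2.4], "hand": 1}
    - {"dp": [-2.9, -25.37, 0], "turn": [0, 0, 2.4], "hand": 1}
    - {"dp": [-2.9, -25.37, 0], "turn": [0, 0, 2.4], "hand": 1}
    - {"dp": [-2.9, -25.37, 0], "turn": [0, 0, 2.4], "hand": 1}
    - {"dp": [-2.9, -25.37, 0], "turn": [0, 0, 2.4], "hand": 1}
    - {"dp": [-2.9, -25.37, 2.5], "turn": [0, 0, 2.4], "hand": 1}
    - {"dp": [-2.9, -25.37, 2.5], "turn": [0, 0, 2.4], "hand": 1}

```text
time: 2.68
ee_pos: [466.1, 334.8, 186.9]
tcp_rot: [3.139, 0.003, 0.218]
force: [-0.5, -1.4, -1.4]
grip_width: 1.001
```

```bash
python3 - <<'E'
from h import *
import cv2
st()
ims=[]
for n,(x,y) in(("top",(90,235)),("scene",(450,130))):
    p,d=cams.camera(n);ims.append(cv2.resize(np.ascontiguousarray(p[y:y+100,x:x+80,::-1]),None,fx=5,fy=5,interpolation=cv2.INTER_CUBIC))
cv2.imwrite("pics/g1.png",np.hstack(ims))
E
```

```text
2.68 [466.1 334.8 186.9] [179.87   0.2   12.47] F [-0.5 -1.4 -1.4] g 1.001
```

View pics/g1.png

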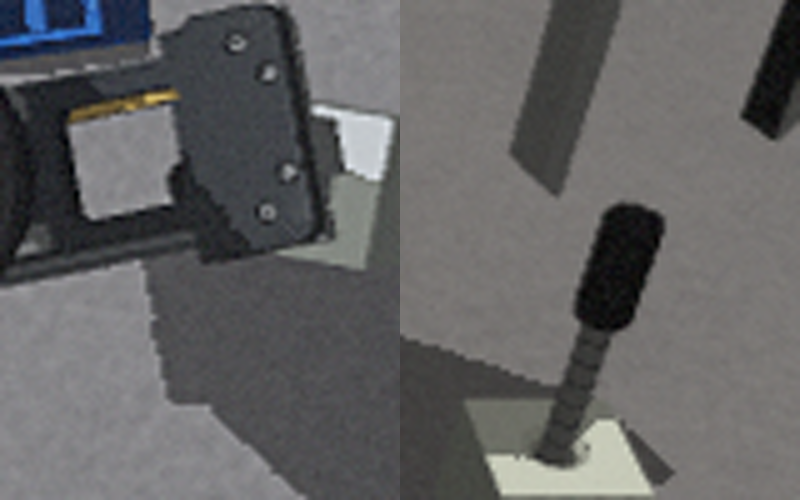

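```bash
python3 - <<'E'
from h import *
st()
ps=np.radians(12.5)
for s in(47,59.5,-47,-59.5):
    for w in (-8,8):
        X=np.array([466.1+s*np.sin(ps)+w*np.cos(ps),334.8-s*np.cos(ps)+w*np.sin(ps),186.9]);q=proj('scene',X);print(s,w,(q-[450,130])*5+[400,0])
E
```

```text
2.78 [466.7 336.  189.7] [1.7994e+02 9.0000e-02 1.2490e+01] F [-0.1 -0.7 -0.5] g 1.004
47 -8 [526.28944781 167.96222881]
47 8 [554.92871084 191.89132709]
59.5 -8 [497.42449808 175.34126427]
59.5 8 [525.81011093 199.48610098]
-47 -8 [734.88722081 114.63629627]
-47 8 [765.24814221 137.03537488]
-59.5 -8 [761.54924833 107.82041583]
-59.5 8 [792.11612731 130.02761104]
```

Emit:
carry_out:
  moves:
    - {"dp": [0, 0, 3], "turn": [0, 0, 0], "hand": 1}
    - {"dp": [0, 0, 6], "turn": [0, 0, 0], "hand": 1}
    - {"dp": [0, 0, 7.14], "turn": [0, 0, 0], "hand": 1}
    - {"dp": [0, 0, 7.14], "turn": [0, 0, 0], "hand": 1}
    - {"dp": [0, 0, 7.14], "turn": [0, 0, 0], "hand": 0}
    - {"dp": [0, 0, 7.14], "turn": [0, 0, 0], "hand": 0}
    - {"dp": [0, 0, 7.14], "turn": [0, 0, 0], "hand": 0}
    - {"dp": [0, 0, 7.14], "turn": [0, 0, 0], "hand": 0}
    - {"dp": [0, 0, 7.14], "turn": [0, 0, 0], "hand": 0}
    - {"dp": [0, 0, 7.14], "turn": [0, 0, 0], "hand": 0}
    - {"dp": [0, 0, 7.14], "turn": [0, 0, 0], "hand": 0}

```text
time: 3.7
ee_pos: [466.5, 337.6, 118.9]
tcp_rot: [-3.141, -0.0, 0.22]
force: [0.0, -0.2, 0.2]
grip_width: 0.544
```

Emit:
carry_out:
  moves:
    - {"dp": [0, 0, 0], "turn": [0, 0, 0], "hand": 0}
    - {"dp": [0, 0, 0], "turn": [0, 0, 0], "hand": 0}
    - {"dp": [0, 0, 0], "turn": [0, 0, 0], "hand": 0}
    - {"dp": [0, 0, 0], "turn": [0, 0, 0], "hand": 0}
    - {"dp": [0, 0, 0], "turn": [0, 0, 0], "hand": 0}
    - {"dp": [0, 0, 0], "turn": [0, 0, 0], "hand": 0}
    - {"dp": [0, 0, 0], "turn": [0, 0, 0], "hand": 0}

```text
time: 4.28
ee_pos: [466.4, 337.6, 118.6]
tcp_rot: [-3.142, 0.0, 0.22]
force: [0.4, -0.8, -0.2]
grip_width: 0.229
```

Emit:
carry_out:
  moves:
    - {"dp": [0, 0, -1], "turn": [0, 0, 0], "hand": 0}
    - {"dp": [0, 0, -3], "turn": [0, 0, 0], "hand": 0}
    - {"dp": [0, 0, -6], "turn": [0, 0, 0], "hand": 0}
    - {"dp": [0, 0, -9], "turn": [0, 0, 0], "hand": 0}
    - {"dp": [0, 0, -11], "turn": [0, 0, 0], "hand": 0}
    - {"dp": [0, 0, -11], "turn": [0, 0, 0], "hand": 0}
    - {"dp": [0, 0, -11], "turn": [0, 0, 0], "hand": 0}
    - {"dp": [0, 0, -11], "turn": [0, 0, 0], "hand": 0}

```text
time: 4.95
ee_pos: [466.1, 337.2, 228.2]
tcp_rot: [3.141, 0.0, 0.22]
force: [-0.0, -0.1, -2.0]
grip_width: 0.233
```

```bash
python3 - <<'E'
from h import *
import cv2
st()
p,d=cams.camera("scene")
cv2.imwrite("pics/s2.png",p[:,:,::-1])
cv2.imwrite("pics/g2.png",cv2.resize(np.ascontiguousarray(p[130:260,440:540,::-1]),None,fx=4.5,fy=4.5,interpolation=cv2.INTER_CUBIC))
X=np.array([466.4,337.6,0])
for z in(115,160): print((proj('scene',X+[0,0,z])-[440,130])*4.5)
mv((466.3,337.5,228.6,12.6),(501.5,-17,228.6,12.6))
E
```

```text
4.95 [466.1 337.2 228.2] [1.7998e+02 3.0000e-02 1.2590e+01] F [-0.  -0.1 -2. ] g 0.233
[223.67479669 281.53844263]
[254.59564567 193.04815309]
(501.5, -17, 228.6, 12.6) dp [-4.3  35.36 -0.  ] turn 0.0
```

View pics/g2.png

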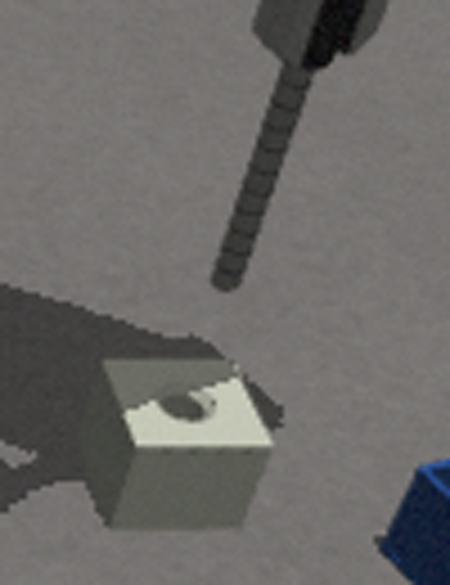

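Emit:
carry_out:
  moves:
    - {"dp": [-4.17, 35.42, 0], "turn": [0, 0, 0], "hand": 0}
    - {"dp": [-4.17, 35.42, 0], "turn": [0, 0, 0], "hand": 0}
    - {"dp": [-4.17, 35.42, 0], "turn": [0, 0, 0], "hand": 0}
    - {"dp": [-4.17, 35.42, 0], "turn": [0, 0, 0], "hand": 0}
    - {"dp": [-4.17, 35.42, 0], "turn": [0, 0, 0], "hand": 0}
    - {"dp": [-4.17, 35.42, 0], "turn": [0, 0, 0], "hand": 0}
    - {"dp": [-4.17, 35.42, 0], "turn": [0, 0, 0], "hand": 0}
    - {"dp": [-4.17, 35.42, 0], "turn": [0, 0, 0], "hand": 0}
    - {"dp": [-4.17, 35.42, 0], "turn": [0, 0, 0], "hand": 0}
    - {"dp": [-4.17, 35.42, 2], "turn": [0, 0, 0], "hand": 0}
    - {"dp": [-4.17, 35.42, 3.5], "turn": [0, 0, 0], "hand": 0}
    - {"dp": [-4.17, 35.42, 3.5], "turn": [0, 0, 0], "hand": 0}
    - {"dp": [-4.17, 35.42, 3.5], "turn": [0, 0, 0], "hand": 0}
    - {"dp": [-4.17, 35.42, 3.5], "turn": [0, 0, 0], "hand": 0}

```text
time: 6.17
ee_pos: [503.0, -16.8, 193.8]
tcp_rot: [-3.141, 0.0, 0.22]
force: [-0.5, 0.9, -0.1]
grip_width: 0.227
```

```bash
python3 - <<'E'
from h import *
import cv2
st()
p,d=cams.camera("scene");st()
o=monitor.get_obs()['ee_pos']
cv2.imwrite("pics/g3.png",cv2.resize(np.ascontiguousarray(p[195:295,270:350,::-1]),None,fx=6,fy=6,interpolation=cv2.INTER_CUBIC))
print((proj('scene',[o[0],o[1],o[2]-113.6])-[270,195])*6+2.5)
for X in ([502.8,-17.3,68],[501.5,-17,68]):print((proj('scene',X)-[270,195])*6+2.5)
E
```

```text
6.17 [503.  -16.8 193.8] [-1.7998e+02  2.0000e-02  1.2630e+01] F [-0.5  0.9 -0.1] g 0.227
6.22 [503.3 -16.8 194.2] [-1.800e+02 -3.000e-02  1.264e+01] F [ 0.2  0.4 -1. ] g 0.23
[238.10888    275.14523817]
[235.99839508 304.87755193]
[236.24498826 301.7899245 ]
```

View pics/g3.png

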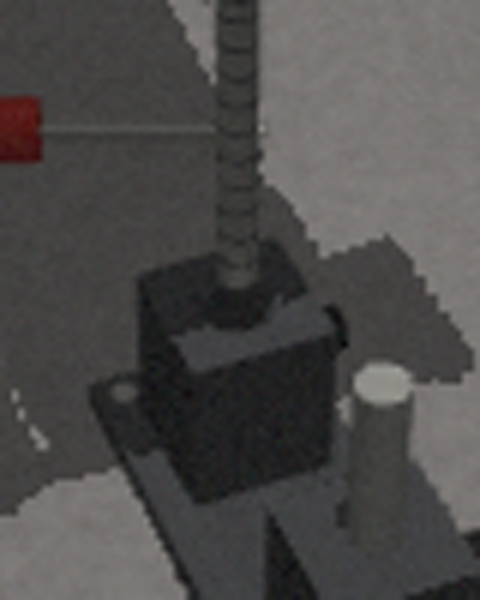

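Emit:
carry_out:
  moves:
    - {"dp": [0, 0, 0.7], "turn": [0, 0, 0], "hand": 0}
    - {"dp": [0, 0, 1.4], "turn": [0, 0, 0], "hand": 0}
    - {"dp": [0, 0, 2.1], "turn": [0, 0, 0], "hand": 0}
    - {"dp": [0, 0, 2.8], "turn": [0, 0, 0], "hand": 0}
    - {"dp": [0, 0, 3.4], "turn": [0, 0, 0], "hand": 0}
    - {"dp": [0, 0, 3.6], "turn": [0, 0, 0], "hand": 0}
    - {"dp": [0, 0, 3.6], "turn": [0, 0, 0], "hand": 0}

```text
time: 6.8
ee_pos: [502.6, -17.2, 156.9]
tcp_rot: [-3.141, 0.001, 0.22]
force: [0.5, -0.6, -0.3]
grip_width: 0.23
```

Emit:
carry_out:
  moves:
    - {"dp": [0, 0, 0.15], "turn": [0, 0, 0], "hand": 0}
    - {"dp": [0, 0, 0.3], "turn": [0, 0, 0], "hand": 0}
    - {"dp": [0, 0, 0.45], "turn": [0, 0, 0], "hand": 0}
    - {"dp": [0, 0, 0.55], "turn": [0, 0, 0], "hand": 0}
    - {"dp": [0, 0, 0.55], "turn": [0, 0, 0], "hand": 0}

```text
time: 7.22
ee_pos: [502.9, -17.2, 152.0]
tcp_rot: [-3.142, -0.0, 0.22]
force: [-0.5, -0.1, -1.1]
grip_width: 0.227
```

Emit:
carry_out:
  moves:
    - {"dp": [0, 0, 0.15], "turn": [0, 0, 0], "hand": 0}
    - {"dp": [0, 0, 0.3], "turn": [0, 0, 0], "hand": 0}
    - {"dp": [0, 0, 0.45], "turn": [0, 0, 0], "hand": 0}
    - {"dp": [0, 0, 0.45], "turn": [0, 0, 0], "hand": 0}

```text
time: 7.55
ee_pos: [502.8, -17.2, 147.3]
tcp_rot: [-3.141, 0.0, 0.22]
force: [-0.5, 0.2, -0.4]
grip_width: 0.23
```

Emit:
carry_out:
  moves:
    - {"dp": [0, 0, 0.5], "turn": [0, 0, 0], "hand": 0}
    - {"dp": [0, 0, 1.0], "turn": [0, 0, 0], "hand": 0}
    - {"dp": [0, 0, 1.5], "turn": [0, 0, 0], "hand": 0}
    - {"dp": [0, 0, 1.8], "turn": [0, 0, 0], "hand": 0}
    - {"dp": [0, 0, 1.8], "turn": [0, 0, 0], "hand": 0}

```text
time: 7.97
ee_pos: [502.4, -17.2, 128.7]
tcp_rot: [-3.141, 0.001, 0.22]
force: [-0.2, 0.1, -1.6]
grip_width: 0.229
```

Emit:
carry_out:
  moves:
    - {"dp": [0, 0, 0.1], "turn": [0, 0, 0], "hand": 0}
    - {"dp": [0, 0, 0.2], "turn": [0, 0, 0], "hand": 0}
    - {"dp": [0, 0, 0.3], "turn": [0, 0, 0], "hand": 0}
    - {"dp": [0, 0, 0.4], "turn": [0, 0, 0], "hand": 0}
    - {"dp": [0, 0, 0.4], "turn": [0, 0, 0], "hand": 0}

```text
time: 8.38
ee_pos: [503.0, -17.2, 125.6]
tcp_rot: [3.142, -0.0, 0.22]
force: [-0.0, -0.8, -1.0]
grip_width: 0.234
```

Commanded 125.6, expected contact. Continue in small steps until force shows.

Emit:
carry_out:
  moves:
    - {"dp": [0, 0, 0.05], "turn": [0, 0, 0], "hand": 0}
    - {"dp": [0, 0, 0.1], "turn": [0, 0, 0], "hand": 0}
    - {"dp": [0, 0, 0.1], "turn": [0, 0, 0], "hand": 0}

```text
time: 8.63
ee_pos: [503.6, -17.1, 125.4]
tcp_rot: [3.141, -0.001, 0.22]
force: [-1.3, -0.5, 10.5]
grip_width: 0.23
```

Emit:
carry_out:
  moves:
    - {"dp": [0, 0, -1], "turn": [0, 0, 0], "hand": 0}
    - {"dp": [0, 0, -3], "turn": [0, 0, 0], "hand": 0}
    - {"dp": [0, 0, -6], "turn": [0, 0, 0], "hand": 0}
    - {"dp": [0, 0, -9], "turn": [0, 0, 0], "hand": 0}
    - {"dp": [0, 0, -10.4], "turn": [0, 0, 0], "hand": 0}
    - {"dp": [0, 0, -10.4], "turn": [0, 0, 0], "hand": 0}
    - {"dp": [4.17, -35.42, -10.4], "turn": [0, 0, 0], "hand": 0}
    - {"dp": [4.17, -35.42, -10.4], "turn": [0, 0, 0], "hand": 0}
    - {"dp": [4.17, -35.42, -10.4], "turn": [0, 0, 0], "hand": 0}
    - {"dp": [4.17, -35.42, -10.4], "turn": [0, 0, 0], "hand": 0}
    - {"dp": [4.17, -35.42, -10.4], "turn": [0, 0, 0], "hand": 0}
    - {"dp": [4.17, -35.42, -10.4], "turn": [0, 0, 0], "hand": 0}
    - {"dp": [4.17, -35.42, -10.4], "turn": [0, 0, 0], "hand": 0}
    - {"dp": [4.17, -35.42, -10.4], "turn": [0, 0, 0], "hand": 0}
    - {"dp": [4.17, -35.42, -10.4], "turn": [0, 0, 0], "hand": 0}
    - {"dp": [4.17, -35.42, -8], "turn": [0, 0, 0], "hand": 0}
    - {"dp": [4.17, -35.42, -6.5], "turn": [0, 0, 0], "hand": 0}
    - {"dp": [4.17, -35.42, -6.5], "turn": [0, 0, 0], "hand": 0}
    - {"dp": [4.17, -35.42, -6.5], "turn": [0, 0, 0], "hand": 0}

```text
time: 10.22
ee_pos: [465.9, 337.1, 188.9]
tcp_rot: [3.141, 0.002, 0.22]
force: [0.3, 0.2, 0.3]
grip_width: 0.226
```

```bash
python3 - <<'E'
from h import *
import cv2
p,d=cams.camera("scene");st()
cv2.imwrite("pics/g4.png",cv2.resize(np.ascontiguousarray(p[150:260,440:540,::-1]),None,fx=5,fy=5,interpolation=cv2.INTER_CUBIC))
E
```

```text
10.27 [466.4 337.4 189.9] [1.800e+02 2.000e-02 1.258e+01] F [ 0.1  0.3 -0.5] g 0.234
```

View pics/g4.png

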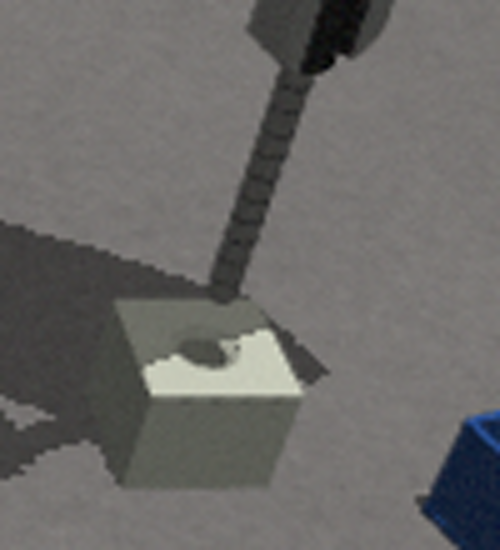

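Emit:
carry_out:
  moves:
    - {"dp": [0, 0, 0.8], "turn": [0, 0, 0], "hand": 0}
    - {"dp": [0, 0, 1.6], "turn": [0, 0, 0], "hand": 0}
    - {"dp": [0, 0, 2.4], "turn": [0, 0, 0], "hand": 0}
    - {"dp": [0, 0, 3.2], "turn": [0, 0, 0], "hand": 0}
    - {"dp": [0, 0, 4.0], "turn": [0, 0, 0], "hand": 0}
    - {"dp": [0, 0, 4.8], "turn": [0, 0, 0], "hand": 0}
    - {"dp": [0, 0, 5.6], "turn": [0, 0, 0], "hand": 0}
    - {"dp": [0, 0, 6.4], "turn": [0, 0, 0], "hand": 0}
    - {"dp": [0, 0, 6.9], "turn": [0, 0, 0], "hand": 0}
    - {"dp": [0, 0, 7.1], "turn": [0, 0, 0], "hand": 0}
    - {"dp": [0, 0, 7.1], "turn": [0, 0, 0], "hand": 0}

```text
time: 11.18
ee_pos: [466.6, 337.8, 118.6]
tcp_rot: [-3.141, -0.0, 0.22]
force: [-0.2, 0.2, -1.0]
grip_width: 0.23
```

Emit:
carry_out:
  moves:
    - {"dp": [0, 0, 0.05], "turn": [0, 0, 0], "hand": 0}
    - {"dp": [0, 0, 0.05], "turn": [0, 0, 0], "hand": 0.7}
    - {"dp": [0, 0, 0.05], "turn": [0, 0, 0], "hand": 0.7}
    - {"dp": [0, 0, 0.05], "turn": [0, 0, 0], "hand": 0.7}
    - {"dp": [0, 0, 0.05], "turn": [0, 0, 0], "hand": 0.7}
    - {"dp": [0, 0, 0.05], "turn": [0, 0, 0], "hand": 0.7}
    - {"dp": [0, 0, 0.05], "turn": [0, 0, 0], "hand": 0.7}
    - {"dp": [0, 0, 0.05], "turn": [0, 0, 0], "hand": 0.7}

```text
time: 11.85
ee_pos: [466.4, 337.6, 118.1]
tcp_rot: [-3.142, -0.0, 0.22]
force: [0.3, -0.8, -0.1]
grip_width: 0.68
```

Emit:
carry_out:
  moves:
    - {"dp": [0, 0, -2], "turn": [0, 0, 0], "hand": 0.7}
    - {"dp": [0, 0, -5], "turn": [0, 0, 0], "hand": 0.7}
    - {"dp": [0, 0, -8], "turn": [0, 0, 0], "hand": 0.7}
    - {"dp": [0, 0, -11], "turn": [0, 0, 0], "hand": 0.7}
    - {"dp": [0, 0, -11.4], "turn": [0, 0, 0], "hand": 0.7}

```text
time: 12.27
ee_pos: [467.8, 339.1, 237.3]
tcp_rot: [-3.139, -0.006, 0.22]
force: [0.8, 0.2, 0.5]
grip_width: 0.7
```

```bash
python3 - <<'E'
from h import *
import cv2
st();p,d=cams.camera("scene")
cv2.imwrite("pics/g5.png",cv2.resize(np.ascontiguousarray(p[150:260,440:540,::-1]),None,fx=5,fy=5,interpolation=cv2.INTER_CUBIC))
mv((466.3,337.5,232.1,12.6),(560,100,232,12.6),(570,-150,232,6),(604.5,-305.4,150,1.3),(604.5,-305.4,232,1.3),(605,-305.4,80.2,1.3))
E
```

```text
12.27 [467.8 339.1 237.3] [-179.86   -0.33   12.59] F [0.8 0.2 0.5] g 0.7
(560, 100, 232, 12.6) dp [3.960e+00 2.522e+01 1.000e-02] turn 0.0
(570, -150, 232, 6) dp [-5.100e-01  4.984e+01  1.000e-02] turn 6.6
(604.5, -305.4, 150, 1.3) dp [-0.54 65.76  8.21] turn 11.3
(604.5, -305.4, 232, 1.3) dp [-5.400e-01  6.576e+01  1.000e-02] turn 11.3
(605, -305.4, 80.2, 1.3) dp [-0.49 65.77 15.19] turn 11.3
```

View pics/g5.png

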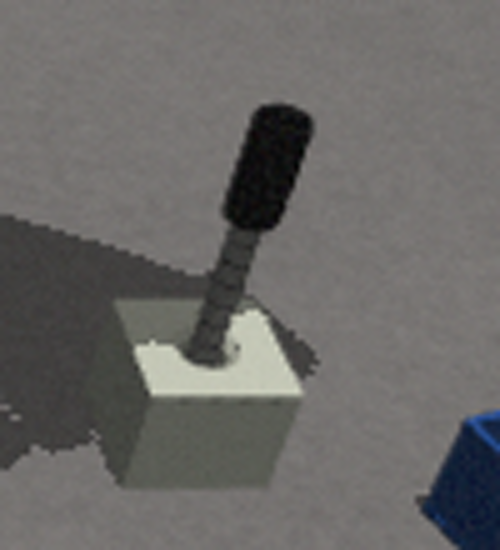

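Emit:
carry_out:
  moves:
    - {"dp": [3.96, 25.22, 0], "turn": [0, 0, 0], "hand": 0.8}
    - {"dp": [3.96, 25.22, 0], "turn": [0, 0, 0], "hand": 0.8}
    - {"dp": [3.96, 25.22, 0], "turn": [0, 0, 0], "hand": 0.8}
    - {"dp": [3.96, 25.22, 0], "turn": [0, 0, 0], "hand": 0.8}
    - {"dp": [3.96, 25.22, 0], "turn": [0, 0, 0], "hand": 0.8}
    - {"dp": [3.96, 25.22, 0], "turn": [0, 0, 0], "hand": 0.8}
    - {"dp": [-0.51, 49.84, 0], "turn": [0, 0, 6.6], "hand": 0.8}
    - {"dp": [-0.51, 49.84, 0], "turn": [0, 0, 6.6], "hand": 0.8}
    - {"dp": [-0.51, 49.84, 0], "turn": [0, 0, 6.6], "hand": 0.8}
    - {"dp": [-0.51, 49.84, 0], "turn": [0, 0, 6.6], "hand": 0.8}
    - {"dp": [-0.51, 49.84, 0], "turn": [0, 0, 6.6], "hand": 0.8}
    - {"dp": [-0.51, 49.84, 0], "turn": [0, 0, 6.6], "hand": 0.8}
    - {"dp": [-0.49, 65.77, 0], "turn": [0, 0, 11.3], "hand": 0.8}
    - {"dp": [-0.49, 65.77, 3], "turn": [0, 0, 11.3], "hand": 0.8}
    - {"dp": [-0.49, 65.77, 5], "turn": [0, 0, 11.3], "hand": 0.8}
    - {"dp": [-0.49, 65.77, 8.2], "turn": [0, 0, 11.3], "hand": 0.8}
    - {"dp": [-0.49, 65.77, 8.2], "turn": [0, 0, 11.3], "hand": 0.8}
    - {"dp": [-0.49, 65.77, 8.2], "turn": [0, 0, 11.3], "hand": 0.8}
    - {"dp": [-0.49, 65.77, 8.2], "turn": [0, 0, 11.3], "hand": 0.8}
    - {"dp": [-0.49, 65.77, 8.2], "turn": [0, 0, 11.3], "hand": 0.8}

```text
time: 13.98
ee_pos: [605.1, -304.3, 149.9]
tcp_rot: [-3.141, 0.0, 0.023]
force: [0.4, -0.2, 0.2]
grip_width: 0.802
```

```bash
python3 - <<'E'
from h import *
import cv2
p,d=cams.camera("scene");st()
cv2.imwrite("pics/g6.png",cv2.resize(np.ascontiguousarray(p[220:360,70:210,::-1]),None,fx=4,fy=4,interpolation=cv2.INTER_CUBIC))
E
```

```text
14.03 [ 605.6 -304.1  150.8] [-1.7999e+02 -5.0000e-02  1.3700e+00] F [-0.   0.1  0.5] g 0.801
```

View pics/g6.png

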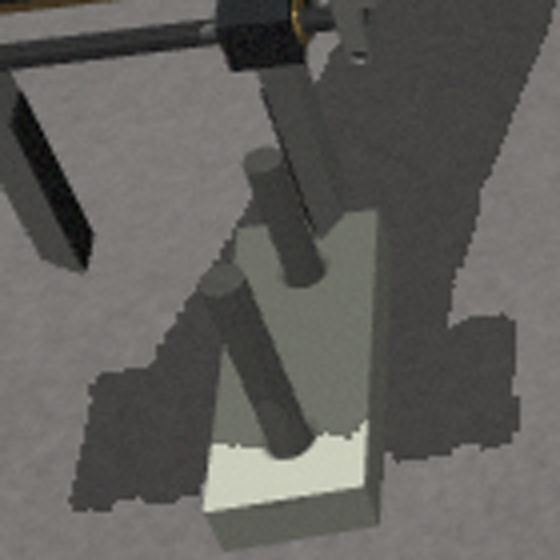

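Emit:
carry_out:
  moves:
    - {"dp": [0, 0, 1.5], "turn": [0, 0, 0], "hand": 0.8}
    - {"dp": [0, 0, 3.5], "turn": [0, 0, 0], "hand": 0.8}
    - {"dp": [0, 0, 5.5], "turn": [0, 0, 0], "hand": 0.8}
    - {"dp": [0, 0, 7], "turn": [0, 0, 0], "hand": 0.8}
    - {"dp": [0, 0, 7], "turn": [0, 0, 0], "hand": 0.8}
    - {"dp": [0, 0, 7], "turn": [0, 0, 0], "hand": 0}
    - {"dp": [0, 0, 7], "turn": [0, 0, 0], "hand": 0}
    - {"dp": [0, 0, 7], "turn": [0, 0, 0], "hand": 0}
    - {"dp": [0, 0, 7], "turn": [0, 0, 0], "hand": 0}
    - {"dp": [0, 0, 7], "turn": [0, 0, 0], "hand": 0}
    - {"dp": [0, 0, 7], "turn": [0, 0, 0], "hand": 0}
    - {"dp": [0, 0, 7], "turn": [0, 0, 0], "hand": 0}
    - {"dp": [0, 0, 7], "turn": [0, 0, 0], "hand": 0}
    - {"dp": [0, 0, 7], "turn": [0, 0, 0], "hand": 0}
    - {"dp": [0, 0, 7], "turn": [0, 0, 0], "hand": 0}
    - {"dp": [0, 0, 7], "turn": [0, 0, 0], "hand": 0}
    - {"dp": [0, 0, 7], "turn": [0, 0, 0], "hand": 0}

```text
time: 15.45
ee_pos: [605.0, -305.4, 80.1]
tcp_rot: [-3.142, 0.0, 0.023]
force: [-0.0, -0.0, -0.7]
grip_width: 0.165
```

```bash
python3 - <<'E'
from h import *
mv((605,-305.4,80.1,1.3),(605,-305.4,200,1.3),(503.3,-17.2,200,12.6),(503.3,-17.2,155,12.6))
E
```

```text
(605, -305.4, 200, 1.3) dp [  0.     0.   -11.99] turn 0.0
(503.3, -17.2, 200, 12.6) dp [ -9.51 -29.04 -11.99] turn -11.3
(503.3, -17.2, 155, 12.6) dp [ -9.51 -29.04  -7.49] turn -11.3
```

Emit:
carry_out:
  moves:
    - {"dp": [0, 0, -1], "turn": [0, 0, 0], "hand": 0}
    - {"dp": [0, 0, -3], "turn": [0, 0, 0], "hand": 0}
    - {"dp": [0, 0, -6], "turn": [0, 0, 0], "hand": 0}
    - {"dp": [0, 0, -9], "turn": [0, 0, 0], "hand": 0}
    - {"dp": [0, 0, -11.99], "turn": [0, 0, 0], "hand": 0}
    - {"dp": [-9.51, -29.04, -11.99], "turn": [0, 0, -11.3], "hand": 0}
    - {"dp": [-9.51, -29.04, -11.99], "turn": [0, 0, -11.3], "hand": 0}
    - {"dp": [-9.51, -29.04, -11.99], "turn": [0, 0, -11.3], "hand": 0}
    - {"dp": [-9.51, -29.04, -11.99], "turn": [0, 0, -11.3], "hand": 0}
    - {"dp": [-9.51, -29.04, -11.99], "turn": [0, 0, -11.3], "hand": 0}
    - {"dp": [-9.51, -29.04, -11.99], "turn": [0, 0, -11.3], "hand": 0}
    - {"dp": [-9.51, -29.04, -11.99], "turn": [0, 0, -11.3], "hand": 0}
    - {"dp": [-9.51, -29.04, -11.99], "turn": [0, 0, -11.3], "hand": 0}
    - {"dp": [-9.51, -29.04, -11.99], "turn": [0, 0, -11.3], "hand": 0}
    - {"dp": [-9.51, -29.04, -9.5], "turn": [0, 0, -11.3], "hand": 0}
    - {"dp": [-9.51, -29.04, -7.49], "turn": [0, 0, -11.3], "hand": 0}
    - {"dp": [-9.51, -29.04, -7.49], "turn": [0, 0, -11.3], "hand": 0}
    - {"dp": [-9.51, -29.04, -7.49], "turn": [0, 0, -11.3], "hand": 0}

```text
time: 16.95
ee_pos: [503.1, -17.6, 155.1]
tcp_rot: [-3.141, 0.002, 0.219]
force: [0.2, 0.2, -1.6]
grip_width: 0.167
```

```bash
python3 - <<'E'
from h import *
import cv2
p,d=cams.camera("scene");st()
o=monitor.get_obs()['ee_pos']
cv2.imwrite("pics/g7.png",cv2.resize(np.ascontiguousarray(p[195:295,270:350,::-1]),None,fx=6,fy=6,interpolation=cv2.INTER_CUBIC))
for dx in(0,5):print((proj('scene',[o[0]+dx,o[1],o[2]-72.1])-[270,195])*6+2.5)
for X in ([503.3,-17.2,68],):print((proj('scene',X)-[270,195])*6+2.5)
E
```

```text
17.0 [503.7 -17.5 155.9] [-1.800e+02 -1.000e-02  1.257e+01] F [ 0.6  0.1 -0.5] g 0.167
[235.95319375 268.68286226]
[238.856983   280.17611152]
[236.61283689 305.98245413]
```

View pics/g7.png

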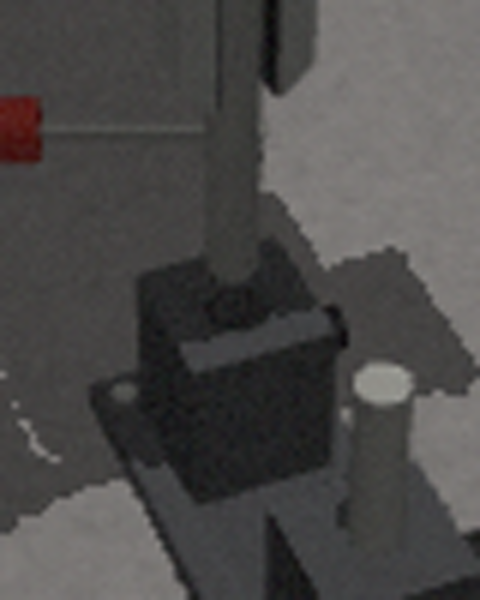

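Emit:
carry_out:
  moves:
    - {"dp": [0, 0, 0.5], "turn": [0, 0, 0], "hand": 0}
    - {"dp": [0, 0, 1.0], "turn": [0, 0, 0], "hand": 0}
    - {"dp": [0, 0, 1.4], "turn": [0, 0, 0], "hand": 0}
    - {"dp": [0, 0, 1.7], "turn": [0, 0, 0], "hand": 0}
    - {"dp": [0, 0, 2.0], "turn": [0, 0, 0], "hand": 0}
    - {"dp": [0, 0, 2.3], "turn": [0, 0, 0], "hand": 0}
    - {"dp": [0, 0, 2.3], "turn": [0, 0, 0], "hand": 0}

```text
time: 17.58
ee_pos: [502.9, -17.1, 131.3]
tcp_rot: [-3.141, 0.001, 0.22]
force: [-0.8, 0.6, -2.2]
grip_width: 0.165
```

Emit:
carry_out:
  moves:
    - {"dp": [0, 0, 0.4], "turn": [0, 0, 0], "hand": 0}
    - {"dp": [0, 0, 0.8], "turn": [0, 0, 0], "hand": 0}
    - {"dp": [0, 0, 1.2], "turn": [0, 0, 0], "hand": 0}
    - {"dp": [0, 0, 1.6], "turn": [0, 0, 0], "hand": 0}
    - {"dp": [0, 0, 2.0], "turn": [0, 0, 0], "hand": 0}
    - {"dp": [0, 0, 2.0], "turn": [0, 0, 0], "hand": 0}

```text
time: 18.08
ee_pos: [503.0, -17.2, 111.1]
tcp_rot: [-3.141, 0.001, 0.22]
force: [-2.1, 0.3, -3.2]
grip_width: 0.167
```

Emit:
carry_out:
  moves:
    - {"dp": [0, 0, 0.5], "turn": [0, 0, 0], "hand": 0}
    - {"dp": [0, 0, 1.0], "turn": [0, 0, 0], "hand": 0}
    - {"dp": [0, 0, 1.5], "turn": [0, 0, 0], "hand": 0}
    - {"dp": [0, 0, 2.0], "turn": [0, 0, 0], "hand": 0}
    - {"dp": [0, 0, 2.4], "turn": [0, 0, 0], "hand": 0}
    - {"dp": [0, 0, 2.5], "turn": [0, 0, 0], "hand": 0}
    - {"dp": [0, 0, 2.5], "turn": [0, 0, 0], "hand": 0}

```text
time: 18.67
ee_pos: [503.0, -17.2, 86.6]
tcp_rot: [-3.141, 0.001, 0.22]
force: [-4.7, 1.4, -3.6]
grip_width: 0.165
```

Emit:
carry_out:
  moves:
    - {"dp": [0, 0, 0.1], "turn": [0, 0, 0], "hand": 0}
    - {"dp": [0, 0, 0.2], "turn": [0, 0, 0], "hand": 0}
    - {"dp": [0, 0, 0.3], "turn": [0, 0, 0], "hand": 0}
    - {"dp": [0, 0, 0.35], "turn": [0, 0, 0], "hand": 0}
    - {"dp": [0, 0, 0.35], "turn": [0, 0, 0], "hand": 0}

```text
time: 19.08
ee_pos: [503.2, -17.1, 83.9]
tcp_rot: [-3.142, 0.0, 0.22]
force: [-7.7, 2.0, 7.7]
grip_width: 0.166
```

Emit:
carry_out:
  moves:
    - {"dp": [-0.1, 0, 0], "turn": [0, 0, 0], "hand": 0}
    - {"dp": [-0.1, 0, 0], "turn": [0, 0, 0], "hand": 0}
    - {"dp": [-0.1, 0, 0], "turn": [0, 0, 0], "hand": 0}

```text
time: 19.33
ee_pos: [502.9, -17.3, 84.0]
tcp_rot: [3.142, -0.001, 0.22]
force: [-4.3, 2.6, 5.1]
grip_width: 0.166
```

Emit:
carry_out:
  moves:
    - {"dp": [-0.15, 0, 0.05], "turn": [0, 0, 0], "hand": 0}
    - {"dp": [-0.15, 0, 0.05], "turn": [0, 0, 0], "hand": 0}
    - {"dp": [-0.15, 0, 0.05], "turn": [0, 0, 0], "hand": 0.6}
    - {"dp": [-0.15, 0, 0.05], "turn": [0, 0, 0], "hand": 0.6}
    - {"dp": [-0.15, 0, 0.05], "turn": [0, 0, 0], "hand": 0.6}
    - {"dp": [-0.15, 0, 0.05], "turn": [0, 0, 0], "hand": 0.6}
    - {"dp": [-0.15, 0, 0.05], "turn": [0, 0, 0], "hand": 0.6}
    - {"dp": [-0.15, 0, 0.05], "turn": [0, 0, 0], "hand": 0.6}
    - {"dp": [-0.15, 0, 0.05], "turn": [0, 0, 0], "hand": 0.6}

```text
time: 20.08
ee_pos: [500.9, -17.7, 83.0]
tcp_rot: [-3.142, 0.0, 0.22]
force: [0.1, -0.2, -0.7]
grip_width: 0.594
```

Emit:
carry_out:
  moves:
    - {"dp": [0, 0, -1.5], "turn": [0, 0, 0], "hand": 0.6}
    - {"dp": [0, 0, -4], "turn": [0, 0, 0], "hand": 0.6}
    - {"dp": [0, 0, -7], "turn": [0, 0, 0], "hand": 0.6}
    - {"dp": [0, 0, -11], "turn": [0, 0, 0], "hand": 0.6}
    - {"dp": [0, 0, -14], "turn": [0, 0, 0], "hand": 0.6}
    - {"dp": [-3, 15, -14], "turn": [0, 0, 0], "hand": 0.6}
    - {"dp": [-3, 15, -14], "turn": [0, 0, 0], "hand": 0.6}
    - {"dp": [-3, 15, -14], "turn": [0, 0, 0], "hand": 0.6}
    - {"dp": [-3, 15, -14], "turn": [0, 0, 0], "hand": 0.6}
    - {"dp": [-3, 15, -14], "turn": [0, 0, 0], "hand": 0.6}
    - {"dp": [-3, 15, -14], "turn": [0, 0, 0], "hand": 0.6}
    - {"dp": [-3, 15, -14], "turn": [0, 0, 0], "hand": 0.6}

```text
time: 21.08
ee_pos: [504.4, -170.1, 222.9]
tcp_rot: [-3.141, 0.0, 0.22]
force: [-1.0, -0.2, -0.1]
grip_width: 0.602
```

```bash
python3 - <<'E'
from h import *
import cv2
st();p,d=cams.camera("scene")
cv2.imwrite("pics/s8.png",p[:,:,::-1])
cv2.imwrite("pics/g8.png",cv2.resize(np.ascontiguousarray(p[195:335,270:370,::-1]),None,fx=4,fy=4,interpolation=cv2.INTER_CUBIC))
E
```

```text
21.08 [ 504.4 -170.1  222.9] [-1.7997e+02  1.0000e-02  1.2600e+01] F [-1.  -0.2 -0.1] g 0.602
```

View pics/s8.png

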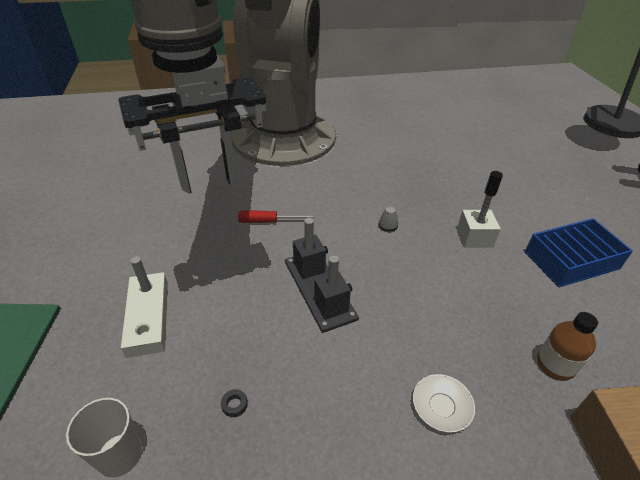

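View pics/g8.png

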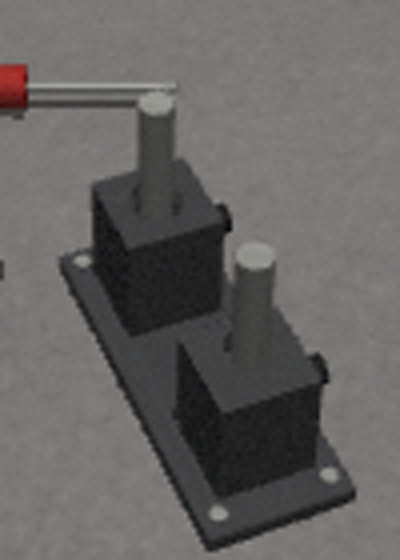

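```bash
python3 - <<'E'
from h import *
X=np.array([503.5,-17.3,128]);print((proj('scene',X)-[270,195])*4+1.5,(proj('scene',X+[0,0,5])-[270,195])*4+1.5)
st();print(ticket.sign_off())
E
```

```text
[157.68632819 102.84168636] [157.70879801  93.90126193]
21.13 [ 504.5 -169.6  222.9] [-179.98   -0.     12.67] F [-0.4  0.4  0.2] g 0.602
the job is handed in; nothing more can be done
None
```

I probed the socket with the depth rod, stood the rod back in its stand, and seated the long post in the socket. I handed the job in at about 21 s, and it reports no verdict.

- **Probing:** the rod passed the 28 mm depth without contact. It touched bottom at about 56 mm with about 10 N, so the socket is the deep one and the long post is the level one. A picture shows the rod standing upright in its stand.
- **Seating:** I lowered the long post until it touched the floor with about 8 N, at a tool height of 83.9 mm against an expected 84.1 mm. The socket wall also pushed sideways with about 8 N. I eased the tool over before opening the gripper, which brought that down to about 4 N.
- **Last picture:** the seated post's top is about 0.3 pixel (under 1 mm) from where a top level with the fixed post should appear. The short post is still in its rack, the rod is in its stand, and the gripper is clear of everything.
- **Disagreement:** the two cameras differed by 2–5 mm in x. I used positions between the two, nearer the scene camera, which matched the arm.

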